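Spread sample nuts over the butted inspection tray and start the count

ROBOT

A 7-joint arm with a two-finger parallel gripper is mounted at the origin on the work surface. World frame = base frame: x ahead of the robot, y to its left, z up, the work surface at z = 0. Lengths are in m, angles in rad, forces in N, time in s.
With the tool pointing down it reaches from about 0.4 to 0.85 m from the base axis. Payload 6.9 kg.
Tool frame: the origin (TCP) lies at the very end of the fingers, on their centre line; the grasp point (between the pads) lies 19 mm behind it (arm.pinch_z is the distance from the TCP to the grasp point, in m); z points along the fingers, y is the direction in which the jaws open and shut (so a half turn about z gives the same grasp; the last joint's range is limited). The gripper opens to 85 mm and grips with 20 to 120 N. Pads are 22 mm wide; open, the fingers measure 114 mm over their backs; the gripper's body (76 mm by 85 mm) begins 54 mm behind the grasp point. The pads swing forward as they close: fully open they stand 13 mm farther back than shut.
Start: joints at [-1.085, 0.507, -0.238, 1.5, 0.126, 1.149, -0.155], TCP at [0.232, 0.58, 0.231] pointing down, gripper open.
Joint ranges: [-3.08, 3.08], [-0.24, 2.05], [-1.43, 1.35], [0, 2.5], [-1.52, 4.66], [0.17, 1.96], [-2.89, 2.89]. Speed limits (rad/s): [2.39, 2.39, 3.14, 3.14, 3.14, 3.14, 3.14].

INTERFACE

Orientations are given as a unit quaternion [x, y, z, w].
In Python, from workcell import arm gives the robot as it stands. The module is installed in compiled form; this text tells all that it offers. Calls block until the motion is done:
- arm.reach(position, orientation): joint-space move of the TCP to a pose.
- arm.line_to(position, rotation=None, rate=0.15): straight line of the TCP; rotation=None keeps the orientation; rate is the mean speed in m/s.
- arm.move_joints(angles): joint-space move.
- arm.set_gripper(opening, squeeze=None): opening from 0.0 (shut) to 1.0 (fully open); squeeze is the grip in N (None keeps the last); returns when the fingers have stopped.
- arm.dwell(seconds).
- arm.ik(position, orientation): joint angles nearest the present ones, or None.
- arm.read_state(): the state.
- arm.snapshot(name): name is "side" or "top"; returns a dict with "frame" (420x560x3 uint8, red, green, blue), "fx", "fy", "cx", "cy" (pixels), "rvec" (rotation vector, rad) and "tvec" (3), from world to camera coordinates, as OpenCV has them. Camera axes: x right, y down, z forward; pixel columns grow to the right and rows downward; lengths in m; the calibration is good to about 2 mm. A picture is of the moment at which its call begins. There is no depth.
A pose or a line that the arm cannot do raises arm.MotionError and nothing moves.
- arm.finish_job(): hands the job in, once; it reports no verdict.
The state is a dict: "clock": time; "q": joint angles; "dq": joint speeds; "joint_efforts": joint torques, N m; "position": TCP position; "tcp_rot": TCP orientation; "ft_force": force on the tool from outside, world axes, zero at the start; "moment": the same for the moment, N m; "opening": opening from 0.0 (shut) to 1.0 (fully open).
Only numpy, scipy, OpenCV 4.12 (cv2) and the standard library are available. Lean on these libraries where they do the work, as an engineer would, in place of code of your own. Each camera call takes 0.05 s, during which the arm holds its last target.

TASK

Slide the loose tray section up against the fixed one so that they meet flush with no gap and their sides in line, and press the yellow button to zero the counter. Then take the yellow shaker by its handle, shake the nuts out of it evenly over the tray, so that every one of the four fields gets its share and all nuts lie in the tray in a single layer, and set the shaker back upright in the middle of its rubber mat. Last, press the blue button and then the green one. Press every button right down, one at a time, and leave the bolts, the file and the hook with its gauge ring alone.

Things in the scene. Friction and masses are not known exactly. Their poses are not given: they have to be found in the camera images.
- tray: fixed aluminium tray section, 160 (x) by 130 (y) mm; origin at the centre of its underside, z up. Floor 4 mm thick, walls 3 mm thick with tops 18 mm above the worktop on three sides; the -y side is the joint side and has only a lip, top 10 mm high. A dark rib along y at x = 0 (3 mm wide, top 9 mm high) parts it into a white field (x < 0) and a blue field (x > 0)
- ext: loose 0.5 kg section, mirror image of the fixed one (lip on its +y side, white field x < 0); origin: centre of underside. Starts some cm off on the fixed one's -y side, askew; flush, its origin is at (0, -0.130, 0) m in the fixed one's frame, axes parallel. On its -y wall an orange upright grip tab, 60 (x) by 8 (y) mm, centred at (0, -0.061) m, top 50 mm high. Slides with a few newtons
- mat: fixed black rubber mat 170 (x) by 110 (y) mm, 4 mm thick, home of the shaker; origin at the centre of its underside. The shaker starts in its middle, with its mouth to the mat's +x
- shaker: yellow 0.25 kg trough 130 (x) by 70 (y) mm; floor 4, walls 24 mm high; closed at -x, open mouth at +x; a 12 mm wide, 24 mm high divider along x leaves two 26 mm lanes with nuts in file. Black middle handle fin: 56 (x) by 12 (y) mm, from z = 24 up to 75 mm. Origin: centre of underside. Level it keeps the nuts; they slide out if jerked when tipped 15 to 30 degrees
- nut1: brass hex nut, 20 mm across flats (which face its x axis and every 60 degrees about z), 12 mm high, 20 g; origin at its centre, z along the bore. Starts flat in the shaker; 6 to 10 are present
- nut2: brass hex nut, 20 mm across flats (which face its x axis and every 60 degrees about z), 12 mm high, 20 g; origin at its centre, z along the bore. Starts flat in the shaker; 6 to 10 are present
- nut3: brass hex nut, 20 mm across flats (which face its x axis and every 60 degrees about z), 12 mm high, 20 g; origin at its centre, z along the bore. Starts flat in the shaker; 6 to 10 are present
- nut4: brass hex nut, 20 mm across flats (which face its x axis and every 60 degrees about z), 12 mm high, 20 g; origin at its centre, z along the bore. Starts flat in the shaker; 6 to 10 are present
- nut5: brass hex nut, 20 mm across flats (which face its x axis and every 60 degrees about z), 12 mm high, 20 g; origin at its centre, z along the bore. Starts flat in the shaker; 6 to 10 are present
- nut6: brass hex nut, 20 mm across flats (which face its x axis and every 60 degrees about z), 12 mm high, 20 g; origin at its centre, z along the bore. Starts flat in the shaker; 6 to 10 are present
- nut7: brass hex nut, 20 mm across flats (which face its x axis and every 60 degrees about z), 12 mm high, 20 g; origin at its centre, z along the bore. Starts flat in the shaker; 6 to 10 are present
- nut8: brass hex nut, 20 mm across flats (which face its x axis and every 60 degrees about z), 12 mm high, 20 g; origin at its centre, z along the bore. Starts flat in the shaker; 6 to 10 are present
- nut9: brass hex nut, 20 mm across flats (which face its x axis and every 60 degrees about z), 12 mm high, 20 g; origin at its centre, z along the bore. Starts flat in the shaker; 6 to 10 are present
- nut10: brass hex nut, 20 mm across flats (which face its x axis and every 60 degrees about z), 12 mm high, 20 g; origin at its centre, z along the bore. Starts flat in the shaker; 6 to 10 are present
- btn_yellow (a joint): travel of the yellow spring button, 0 up to 0.006 m fully down, 5 N; moves straight down
- btn_blue (a joint): travel of the blue spring button, 0 up to 0.006 m fully down, 5 N; moves straight down
- btn_green (a joint): travel of the green spring button, 0 up to 0.006 m fully down, 5 N; moves straight down
- btn_yellow_top (a point): centre of the top of the yellow button (30 mm diameter, on a 46 mm wide black collar; it stands about 52 mm above the worktop). The three buttons stand in a row, 60 mm apart and in any order, on a fixed grey panel box 200 by 70 by 30 mm high
- btn_blue_top (a point): centre of the top of the blue button (30 mm diameter, on a 46 mm wide black collar; it stands about 52 mm above the worktop). The three buttons stand in a row, 60 mm apart and in any order, on a fixed grey panel box 200 by 70 by 30 mm high
- btn_green_top (a point): centre of the top of the green button (30 mm diameter, on a 46 mm wide black collar; it stands about 52 mm above the worktop). The three buttons stand in a row, 60 mm apart and in any order, on a fixed grey panel box 200 by 70 by 30 mm high
- bolt1: body bolt standing on its 25 mm wide flanged head, 43 mm tall; leave alone
- bolt2: as bolt1; leave alone
- file: thread file lying flat, 220 mm along x, 26 mm high, green handle to -x; leave alone
- post: fixed post on a foot with a steel hook pointing to its -x, about 220 mm high, carrying the red gauge ring (70 mm); leave alone
Things that resemble listed ones, but are neither listed nor needed, are in the scene too. There is more than one size of the shaker; the job needs the middle-sized. Of the things shaped like the mat, the black one is meant.

How it is judged:
On the way, in this order (a step that is already met when the one before it is completed fails the run):
1. the loose tray section is butted flush against the fixed one, sides in line (y of ext in the frame of tray between -0.1335 and -0.126 m and x of ext in the frame of tray between -0.007 and 0.007 m and angle between the x axis of ext and the x axis of tray, either way round below 0.05 rad and height (world z) of ext below 0.004 m), for 0.2 s.
2. the yellow button is pressed right down (value of joint btn_yellow above 0.0045 m and value of joint btn_green below 0.002 m), for 0.04 s.
3. the shaker is held over the tray and tipped mouth down (angle between shaker's own z axis and vertical above 0.2 rad and x of shaker in the frame of tray between -0.15 and 0.15 m and y of shaker in the frame of tray between -0.27 and 0.15 m and height (world z) of shaker above 0.03 m), for 0.1 s.
4. all nuts lie in the tray, some in every field, and the shaker is back upright on its mat (x of nut1 in the frame of tray between -0.078 and 0.078 m and y of nut1 in the frame of tray between -0.194 and 0.064 m and z of nut1 in the frame of tray between 0 and 0.0195 m and x of nut2 in the frame of tray between -0.078 and 0.078 m and y of nut2 in the frame of tray between -0.194 and 0.064 m and z of nut2 in the frame of tray between 0 and 0.0195 m and x of nut3 in the frame of tray between -0.078 and 0.078 m and y of nut3 in the frame of tray between -0.194 and 0.064 m and z of nut3 in the frame of tray between 0 and 0.0195 m and x of nut4 in the frame of tray between -0.078 and 0.078 m and y of nut4 in the frame of tray between -0.194 and 0.064 m and z of nut4 in the frame of tray between 0 and 0.0195 m and x of nut5 in the frame of tray between -0.078 and 0.078 m and y of nut5 in the frame of tray between -0.194 and 0.064 m and z of nut5 in the frame of tray between 0 and 0.0195 m and x of nut6 in the frame of tray between -0.078 and 0.078 m and y of nut6 in the frame of tray between -0.194 and 0.064 m and z of nut6 in the frame of tray between 0 and 0.0195 m and x of nut7 in the frame of tray between -0.078 and 0.078 m and y of nut7 in the frame of tray between -0.194 and 0.064 m and z of nut7 in the frame of tray between 0 and 0.0195 m and x of nut8 in the frame of tray between -0.078 and 0.078 m and y of nut8 in the frame of tray between -0.194 and 0.064 m and z of nut8 in the frame of tray between 0 and 0.0195 m and x of nut9 in the frame of tray between -0.078 and 0.078 m and y of nut9 in the frame of tray between -0.194 and 0.064 m and z of nut9 in the frame of tray between 0 and 0.0195 m and x of nut10 in the frame of tray between -0.078 and 0.078 m and y of nut10 in the frame of tray between -0.194 and 0.064 m and z of nut10 in the frame of tray between 0 and 0.0195 m and ((x of nut1 in the frame of tray below 0 m and y of nut1 in the frame of tray above -0.065 m) or (x of nut2 in the frame of tray below 0 m and y of nut2 in the frame of tray above -0.065 m) or (x of nut3 in the frame of tray below 0 m and y of nut3 in the frame of tray above -0.065 m) or (x of nut4 in the frame of tray below 0 m and y of nut4 in the frame of tray above -0.065 m) or (x of nut5 in the frame of tray below 0 m and y of nut5 in the frame of tray above -0.065 m) or (x of nut6 in the frame of tray below 0 m and y of nut6 in the frame of tray above -0.065 m) or (x of nut7 in the frame of tray below 0 m and y of nut7 in the frame of tray above -0.065 m) or (x of nut8 in the frame of tray below 0 m and y of nut8 in the frame of tray above -0.065 m) or (x of nut9 in the frame of tray below 0 m and y of nut9 in the frame of tray above -0.065 m) or (x of nut10 in the frame of tray below 0 m and y of nut10 in the frame of tray above -0.065 m)) and ((x of nut1 in the frame of tray below 0 m and y of nut1 in the frame of tray below -0.065 m) or (x of nut2 in the frame of tray below 0 m and y of nut2 in the frame of tray below -0.065 m) or (x of nut3 in the frame of tray below 0 m and y of nut3 in the frame of tray below -0.065 m) or (x of nut4 in the frame of tray below 0 m and y of nut4 in the frame of tray below -0.065 m) or (x of nut5 in the frame of tray below 0 m and y of nut5 in the frame of tray below -0.065 m) or (x of nut6 in the frame of tray below 0 m and y of nut6 in the frame of tray below -0.065 m) or (x of nut7 in the frame of tray below 0 m and y of nut7 in the frame of tray below -0.065 m) or (x of nut8 in the frame of tray below 0 m and y of nut8 in the frame of tray below -0.065 m) or (x of nut9 in the frame of tray below 0 m and y of nut9 in the frame of tray below -0.065 m) or (x of nut10 in the frame of tray below 0 m and y of nut10 in the frame of tray below -0.065 m)) and ((x of nut1 in the frame of tray above 0 m and y of nut1 in the frame of tray above -0.065 m) or (x of nut2 in the frame of tray above 0 m and y of nut2 in the frame of tray above -0.065 m) or (x of nut3 in the frame of tray above 0 m and y of nut3 in the frame of tray above -0.065 m) or (x of nut4 in the frame of tray above 0 m and y of nut4 in the frame of tray above -0.065 m) or (x of nut5 in the frame of tray above 0 m and y of nut5 in the frame of tray above -0.065 m) or (x of nut6 in the frame of tray above 0 m and y of nut6 in the frame of tray above -0.065 m) or (x of nut7 in the frame of tray above 0 m and y of nut7 in the frame of tray above -0.065 m) or (x of nut8 in the frame of tray above 0 m and y of nut8 in the frame of tray above -0.065 m) or (x of nut9 in the frame of tray above 0 m and y of nut9 in the frame of tray above -0.065 m) or (x of nut10 in the frame of tray above 0 m and y of nut10 in the frame of tray above -0.065 m)) and ((x of nut1 in the frame of tray above 0 m and y of nut1 in the frame of tray below -0.065 m) or (x of nut2 in the frame of tray above 0 m and y of nut2 in the frame of tray below -0.065 m) or (x of nut3 in the frame of tray above 0 m and y of nut3 in the frame of tray below -0.065 m) or (x of nut4 in the frame of tray above 0 m and y of nut4 in the frame of tray below -0.065 m) or (x of nut5 in the frame of tray above 0 m and y of nut5 in the frame of tray below -0.065 m) or (x of nut6 in the frame of tray above 0 m and y of nut6 in the frame of tray below -0.065 m) or (x of nut7 in the frame of tray above 0 m and y of nut7 in the frame of tray below -0.065 m) or (x of nut8 in the frame of tray above 0 m and y of nut8 in the frame of tray below -0.065 m) or (x of nut9 in the frame of tray above 0 m and y of nut9 in the frame of tray below -0.065 m) or (x of nut10 in the frame of tray above 0 m and y of nut10 in the frame of tray below -0.065 m)) and horizontal distance between shaker and mat below 0.03 m and angle between shaker's own z axis and vertical below 0.1 rad and height (world z) of shaker below 0.01 m and linear speed of shaker below 0.05 m/s), for 0.2 s.
5. with the yellow one up, the blue button is pressed right down (value of joint btn_blue above 0.0045 m and value of joint btn_yellow below 0.002 m), for 0.04 s.
6. after the blue one is up again, the green button is pressed right down (value of joint btn_green above 0.0045 m and value of joint btn_blue below 0.002 m), for 0.04 s.
At the end, for the whole second after the job is handed in: sections flush (gap < 3.5 mm, sides in line within 7 mm, turned < 0.05 rad); every nut in the tray in one layer (centre < 19.5 mm above worktop), at least one in each of the four fields; shaker upright and still on its mat within 30 mm of the middle; buttons up, nuts at rest (all of step 1 and all of step 4 and value of joint each of btn_yellow, btn_blue, btn_green below 0.002 m and linear speed of each of nut1, nut2, nut3, nut4, nut5, nut6, nut7, nut8, nut9, nut10 below 0.05 m/s); the robot touches nothing.
It fails at once if two buttons are pressed together (value of joint each of btn_yellow, btn_blue above 0.003 m or value of joint each of btn_yellow, btn_green above 0.003 m or value of joint each of btn_blue, btn_green above 0.003 m).
It fails at once if a bolt or the file is moved by more than 30 mm, or a bolt knocked over (distance of any of bolt1, bolt2, file from where it was at the start of the episode above 0.03 m or angle between any of bolt1, bolt2's own z axis and vertical above 0.5 rad).
It fails at once if the hook or ring is hit (contact force between post and the arm above 5 N).
Of nut1, nut2, nut3, nut4, nut5, nut6, nut7, nut8, nut9, nut10 only 6 to 10 are there at a start; the rules pass over those that are not, and their reading is None.
At some moment in a run one of ext, nut1, nut2, nut3, nut4 may be knocked a few centimetres aside while the robot is not near it.
Once in a run the grip may slacken for a moment while it holds something.
It also fails if it takes over 192 s, if anything falls off the work surface, if the arm or the gripper's body presses on something with over 40 N, if the wrist force passes 120 N, or if a joint passes its speed limit or range.

## Working session

There is one attempt and no reset: what is moved stays moved. The work goes in short steps, each a Python script; the robot and the scene stay as the last script left them, time stands still between calls to the robot, and variables do not carry over. Pictures are saved under pics/ and viewed, and the job is handed in when it is done.

```bash
mkdir -p pics; ls; cat > h.py <<'E'
import numpy as np, cv2
from workcell import arm
def snap(name,fn=None):
    s=arm.snapshot(name)
    if fn: cv2.imwrite('pics/'+fn+'.png',cv2.cvtColor(s['frame'],cv2.COLOR_RGB2BGR))
    return s
def K(s): return np.array([[s['fx'],0,s['cx']],[0,s['fy'],s['cy']],[0,0,1]])
def ray(s,u,v):
    R=cv2.Rodrigues(np.array(s['rvec'],float))[0]; t=np.array(s['tvec'],float).ravel()
    return -R.T@t, R.T@np.array([(u-s['cx'])/s['fx'],(v-s['cy'])/s['fy'],1.])
def onplane(s,u,v,z):
    c,d=ray(s,u,v); return c+d*(z-c[2])/d[2]
def proj(s,P):
    return cv2.projectPoints(np.array(P,float).reshape(-1,3),np.array(s['rvec'],float),np.array(s['tvec'],float),K(s),None)[0].reshape(-1,2)
def st():
    s=arm.read_state(); print('t%.2f'%s['clock'],np.round(s['position'],4),'F',np.round(s['ft_force'],1),'op %.3f'%s['opening']); return s
E
python3 - <<'E'
from h import *
for n in('top','side'):
    s=snap(n,n+'0'); c,d=ray(s,s['cx'],s['cy']); print(n,s['fx'],c,d)
    print(proj(s,[[.3,0,0],[.8,0,0],[.5,.4,0],[.5,-.4,0]]))
print(arm.read_state(),arm.pinch_z)
E
```

```text
pics
top 497.4749762150969 [0.29556548 0.11466336 1.4327795 ] [ 0.20590177  0.00128723 -0.97857182]
[[330.54096213 313.13585258]
 [326.97742078 144.45574774]
 [191.28846479 243.40580138]
 [466.91895836 242.14891182]]
side 531.2839407914432 [ 0.11254069 -0.71481158  0.97373506] [ 0.33820818  0.63119654 -0.69800154]
[[204.27427621 301.80534992]
 [384.03694833 223.26765462]
 [213.56684311 173.72783609]
 [384.5686648  409.0922539 ]]
{'clock': 0.1, 'q': array([-1.08549705,  0.50824122, -0.23752523,  1.50101201,  0.1257133 ,
        1.14891488, -0.15478782]), 'dq': array([-2.81540442e-04, -1.93609354e-03, -5.58257108e-05, -3.02962895e-03,
       -1.69219060e-03, -8.09326941e-04,  1.38797256e-03]), 'joint_efforts': array([-5.23162162e-03, -6.21838260e+01, -2.19478615e+00, -2.50201696e+01,
        1.24971636e-02,  7.83110823e-03,  3.21930054e-05]), 'position': array([0.23161989, 0.58001916, 0.23053138]), 'tcp_rot': array([ 1.88749723e-01,  9.82024904e-01, -7.82826236e-04, -1.27247990e-04]), 'ft_force': array([ 0.07910015, -0.44173523, -0.27802358]), 'moment': array([-0.04628068,  0.00843462,  0.04438916]), 'opening': 1.0006581647494905} 0.0187
```

View pics/top0.png

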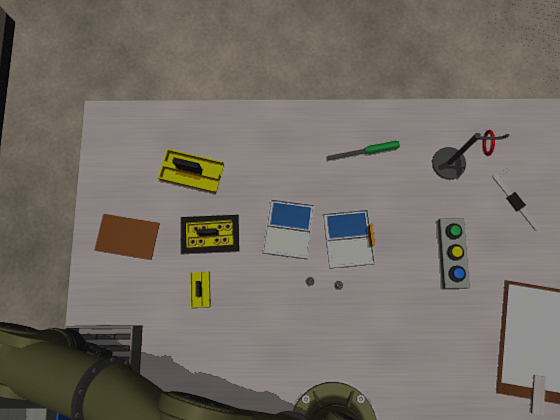

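View pics/side0.png

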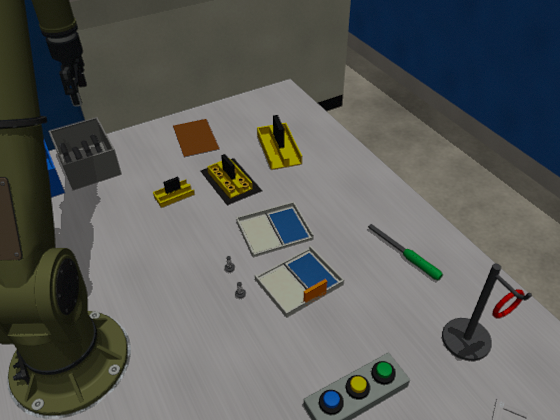

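```bash
python3 - <<'E'
import cv2,numpy as np
a=cv2.imread('pics/top0.png')[190:280,170:390]; cv2.imwrite('pics/z1.png',cv2.resize(a,None,fx=3.6,fy=3.6,interpolation=cv2.INTER_CUBIC))
a=cv2.imread('pics/side0.png')[140:320,190:360]; cv2.imwrite('pics/z2.png',cv2.resize(a,None,fx=3.3,fy=3.3,interpolation=cv2.INTER_CUBIC))
E
```

```text
(no output)
```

View pics/z1.png

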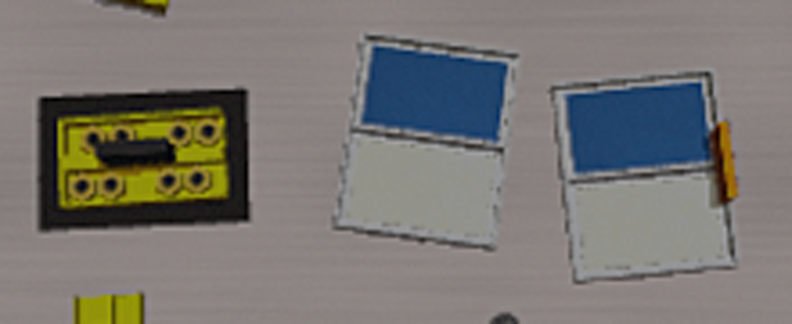

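View pics/z2.png

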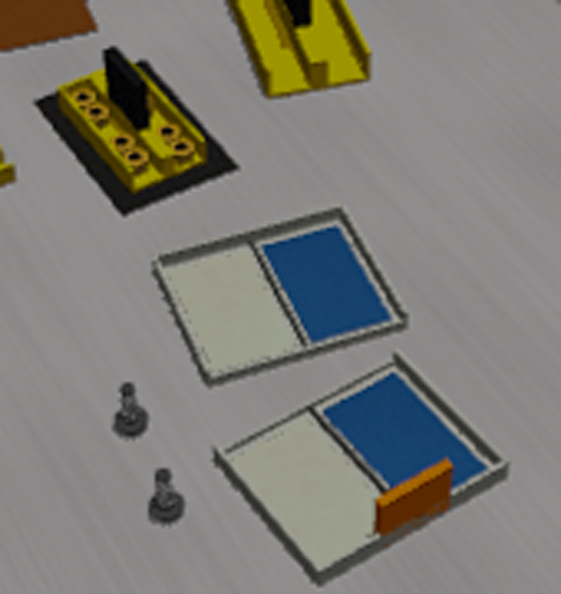

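```bash
cat >> h.py <<'E'
def hsv(s): return cv2.cvtColor(s['frame'],cv2.COLOR_RGB2HSV)
def blobs(m,amin=30):
    n,l,stt,c=cv2.connectedComponentsWithStats(m.astype(np.uint8))
    return [(stt[i],c[i],(l==i)) for i in range(1,n) if stt[i][4]>=amin]
def rect(s,mask,z):
    # min area rect of mask boundary cast to plane z: centre, size, angle(long dir)
    cs,_=cv2.findContours(mask.astype(np.uint8),cv2.RETR_EXTERNAL,cv2.CHAIN_APPROX_NONE)
    c=max(cs,key=cv2.contourArea).reshape(-1,2)
    P=np.array([onplane(s,u,v,z)[:2] for u,v in c])
    r=cv2.minAreaRect((P*1000).astype(np.float32))
    return r
E
python3 - <<'E'
from h import *
s=snap('top'); h=hsv(s).astype(int); H,S,V=h[...,0],h[...,1],h[...,2]
for nm,m,z in [('blue',(H>100)&(H<125)&(S>120)&(V>60),.004),('orange',(H>5)&(H<20)&(S>150)&(V>100),.05),('yellow',(H>24)&(H<34)&(S>150)&(V>90),.028),('black',(V<35),.004),('white',(S<35)&(V>150),.004),('green',(H>50)&(H<85)&(S>120)&(V>60),.052)]:
    for st_,c,k in blobs(m,25):
        if 150<st_[0]+0 and st_[1]>95 and st_[0]<500 and st_[1]<330:
            print(nm,st_,np.round(c,1),np.round(onplane(s,*c,z),4),[np.round(q,1) for q in rect(s,k,z)])
print(s['frame'][250,288],s['frame'][250,345],s['frame'][250,400])
E
```

```text
blue [271 203  40  26 792] [290.5 215.4] [0.5809 0.1114 0.004 ] [array([580.7, 111.6]), array([109.2,  63.9]), np.float64(81.9)]
blue [328 213  39  25 803] [346.8 224.9] [ 0.5518 -0.0526  0.004 ] [array([551.9, -52.7]), array([ 63.2, 109.6]), np.float64(5.3)]
blue [454 268  11  11  96] [458.8 272.8] [ 0.4113 -0.3684  0.004 ] [array([ 410.7, -368.9]), array([29.1, 28.4]), np.float64(89.7)]
yellow [ 158  149   65   42 1171] [192.3 171.7] [0.7081 0.3992 0.028 ] [array([714.5, 403.8]), array([177.8,  93.1]), np.float64(76.0)]
yellow [186 220  47  28 604] [209.5 234.1] [0.5226 0.3433 0.028 ] [array([524.5, 344.5]), array([ 70.8, 133.2]), np.float64(3.6)]
yellow [452 247  11  10  86] [456.8 251.3] [ 0.4699 -0.3591  0.028 ] [array([ 470.2, -359.1]), array([27.2, 27.1]), np.float64(42.9)]
yellow [191 272  19  36 501] [200.4 289.9] [0.3651 0.3643 0.028 ] [array([366.8, 365.3]), array([96.4, 50. ]), np.float64(1.6)]
black [447 135  33  30 187] [462.  149.9] [ 0.7793 -0.4057  0.004 ] [array([ 779.6, -406.9]), array([ 17. , 128.3]), np.float64(42.6)]
black [173 158  29  17 259] [187.3 165.8] [0.
[... 866 characters left out ...]
.0)]
black [197 281   5  15  47] [199.5 288.1] [0.3712 0.3713 0.004 ] [array([371.6, 371.5]), array([40.6,  9.8]), np.float64(11.4)]
white [325 215   8  24  35] [327.  224.5] [0.5532 0.0052 0.004 ] [array([549.3,   6.4]), array([20.1, 69.2]), np.float64(79.1)]
white [331 239  31   3  32] [346.2 240. ] [ 0.5072 -0.0496  0.004 ] [array([507.1, -49. ]), array([ 2.9, 87.2]), np.float64(4.5)]
green [365 141  34  12 231] [381.7 146.6] [ 0.7742 -0.1552  0.052 ] [array([ 774.3, -154.7]), array([ 21.2, 100.6]), np.float64(10.5)]
green [450 225  11  11  88] [455.1 229.9] [ 0.5274 -0.3508  0.052 ] [array([ 527.5, -351.3]), array([28.3, 27.4]), np.float64(62.0)]
[146 147 141] [147 147 141] [136 129 126]
```

```bash
python3 - <<'E'
import cv2,numpy as np
a=cv2.imread('pics/top0.png')[195:275,255:385]; cv2.imwrite('pics/z3.png',cv2.convertScaleAbs(cv2.resize(a,None,fx=6,fy=6,interpolation=cv2.INTER_CUBIC),alpha=1.4))
a=cv2.imread('pics/side0.png')[195:320,225:355]; cv2.imwrite('pics/z4.png',cv2.convertScaleAbs(cv2.resize(a,None,fx=4.6,fy=4.6,interpolation=cv2.INTER_CUBIC),alpha=1.4))
E
```

```text
(no output)
```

View pics/z3.png

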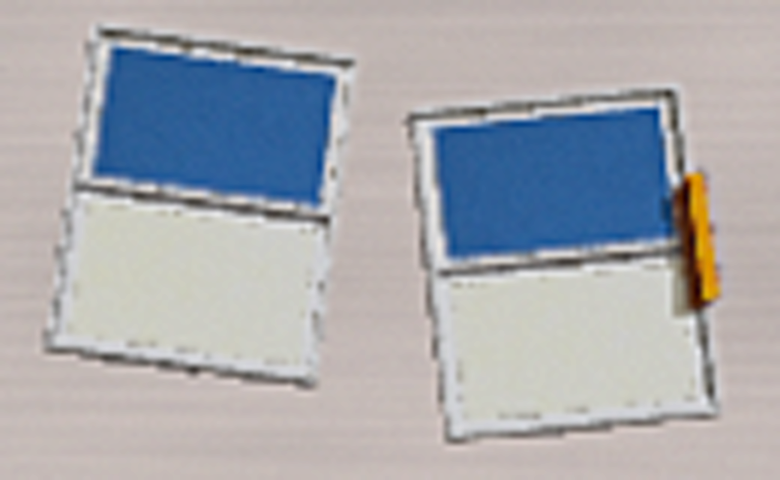

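View pics/z4.png

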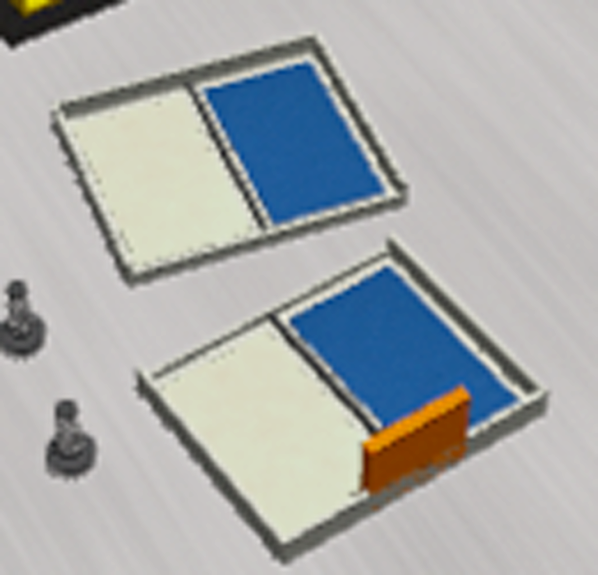

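```bash
python3 - <<'E'
from h import *
s=snap('top')
for nm,cs in [('tray',[(97,28),(352,63),(313,383),(46,348)]),('ext',[(410,117),(676,92),(717,412),(450,438)])]:
    P=np.array([onplane(s,u/6+255-.4,v/6+195-.4,z) for (u,v),z in zip(cs,[.018]*4)])
    print(nm,np.round(P,4).tolist(),P.mean(0)); 
    for i in range(4): d=P[(i+1)%4]-P[i]; print(np.linalg.norm(d),np.degrees(np.arctan2(d[1],d[0])))
def mk(s):
    h=hsv(s).astype(int); H,S,V=h[...,0],h[...,1],h[...,2]
    return (H>100)&(H<125)&(S>120)&(V>60),(H>5)&(H<22)&(S>150)&(V>100)
for n in ('top','side'):
    s=snap(n); b,o=mk(s)
    for st_,c,k in blobs(b,300):
        if 220<st_[0]<400 and 190<st_[1]<330:
            r=rect(s,k,.004); print(n,'blue',np.round(onplane(s,*c,.004),4),np.round(r[0],1),np.round(r[1],1),r[2])
    for st_,c,k in blobs(o,8):
        if st_[0]>220: print(n,'orange',st_,c,np.round(onplane(s,*c,.05),4),rect(s,k,.05))
E
```

```text
tray [[0.6263, 0.1689, 0.018], [0.6082, 0.0451, 0.018], [0.4528, 0.0658, 0.018], [0.47, 0.1927, 0.018]] [0.53933397 0.1181412  0.018     ]
0.1251398941499425 -98.28634520940366
0.15683566637097668 172.39628343563479
0.1280264408336818 82.25398739383431
0.15803512391582256 -8.653372268418794
ext [[0.5814, 0.0174, 0.018], [0.5931, -0.1116, 0.018], [0.4382, -0.1253, 0.018], [0.4264, 0.0014, 0.018]] [ 0.50977236 -0.05451486  0.018     ]
0.12955217599498117 -84.80007595235203
0.1555517533677727 -174.9414406532594
0.12721835073528562 95.28412254306905
0.15575044209833294 5.917351373340198
top blue [0.581  0.1115 0.004 ] [580.7 111.6] [109.2  63.9] 81.9491958618164
top blue [ 0.5518 -0.0526  0.004 ] [551.9 -52.7] [ 63.2 109.6] 5.26750373840332
top orange [369 224   6  20  47] [371.68085106 233.31914894] [ 0.5191 -0.1164  0.05  ] ((518.7557983398438, -116.24625396728516), (54.999046325683594, 7.669833660125732), 5.351127624511719)
side blue [0.5804 0.1115 0.004 ] [580.9 113.5] [109.7  64. ] 82.05905151367188
side blue [ 0.5527 -0.0436  0.004 ] [551.6 -50. ] [ 64.2 108.4] 5.213789939880371
side orange [304 279  23  15  85] [314.78823529 286.09411765] [ 0.5172 -0.1171  0.05  ] ((518.0090942382812, -116.94459533691406), (59.065406799316406, 8.390190124511719), 5.321131229400635)
```

```bash
cat >> h.py <<'E'
from scipy.spatial.transform import Rotation as Rn
def down(yaw): # tool y axis along world y turned by yaw
    y=np.array([-np.sin(yaw),np.cos(yaw),0]); z=np.array([0,0,-1.]); x=np.cross(y,z)
    return Rn.from_matrix(np.c_[x,y,z]).as_quat()
TR=np.array([0.541,0.1175]); TY=np.radians(-8.0)
def tw(x,y,o=TR,a=TY): # tray frame to world xy
    c,s_=np.cos(a),np.sin(a); return np.array([o[0]+c*x-s_*y,o[1]+s_*x+c*y])
E
python3 - <<'E'
from h import *
ye=np.radians(5.3); tab=[0.5186,-0.1166]
print(arm.ik([*tab,.13],down(ye)))
arm.reach([*tab,.13],down(ye)); arm.line_to([*tab,.02],rate=.12); st()
arm.set_gripper(0.0,50); st()
tgt=tw(0,-0.191); pre=tw(0,-0.206); print(tgt)
arm.line_to([*pre,.02],down(TY),rate=.05); s0=st()
for i in range(8):
    d=-0.206+0.004*(i+1)
    arm.line_to([*tw(0,d),.02],rate=.04); s=st()
    if np.dot(s['ft_force'][:2],[0,-1])>15: break
snap('top','a1')
E
```

```text
[ 0.1643519   0.46897466  0.01579113  1.88832373 -0.0101036   0.78437005
  1.84888891]
t4.05 [ 0.5191 -0.1167  0.0206] F [ 0.5 -0.6  0.9] op 1.002
t4.74 [ 0.5187 -0.1164  0.0202] F [-1.2  1.4  3.8] op 0.081
[ 0.51441794 -0.0716412 ]
t5.51 [ 0.5123 -0.0865  0.0202] F [-1.1 -0.   5.8] op 0.089
t5.76 [ 0.5131 -0.0829  0.0202] F [-1.5 -2.   5.7] op 0.084
t6.01 [ 0.5138 -0.0789  0.0202] F [-0.6 -2.5  5.6] op 0.086
t6.26 [ 0.5144 -0.0749  0.0202] F [-0.6 -2.2  6.1] op 0.085
t6.51 [ 0.5151 -0.0711  0.0202] F [-0.2 -3.4  5.4] op 0.083
t6.76 [ 0.5151 -0.071   0.0202] F [ -1.3 -15.1   4.7] op 0.089
```

View pics/a1.png

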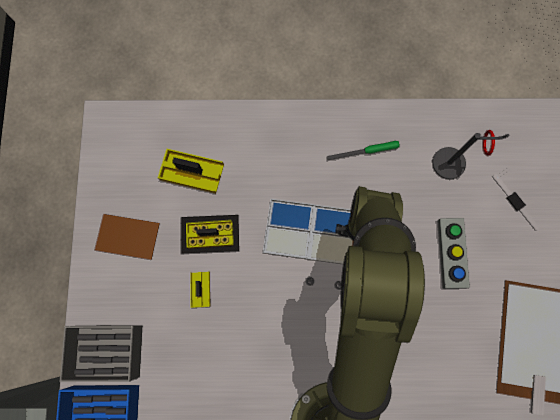

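```bash
python3 - <<'E'
from h import *
p=arm.read_state()['position']
arm.set_gripper(1.0); arm.line_to([p[0],p[1],.12],rate=.2); st()
s=snap('top')
B={n:onplane(s,*c,.052) for n,c in dict(blue=(458.8,272.8),yellow=(456.8,251.3),green=(455.1,229.9)).items()}
print(B, [np.linalg.norm(B['yellow']-B[k]) for k in('blue','green')])
b=B['yellow']; q=down(0)
arm.set_gripper(0.0)
arm.reach([b[0],b[1],.10],q); st()
snap('top','a2'); snap('side','a2s')
E
python3 - <<'E'
import cv2
a=cv2.imread('pics/a2.png')[190:300,240:500]; cv2.imwrite('pics/a2z.png',cv2.resize(a,None,fx=3,fy=3,interpolation=cv2.INTER_CUBIC))
E
```

```text
t8.19 [ 0.5147 -0.0709  0.1195] F [ 0.7 -0.5  0.4] op 0.994
{'blue': array([ 0.40737852, -0.35226915,  0.052     ]), 'yellow': array([ 0.46701394, -0.3511502 ,  0.052     ]), 'green': array([ 0.52743659, -0.3508329 ,  0.052     ])} [np.float64(0.05964592524279165), np.float64(0.06042347995670598)]
t10.11 [ 0.468  -0.3494  0.1   ] F [-0.   0.8 -0.5] op 0.002
```

View pics/a2z.png

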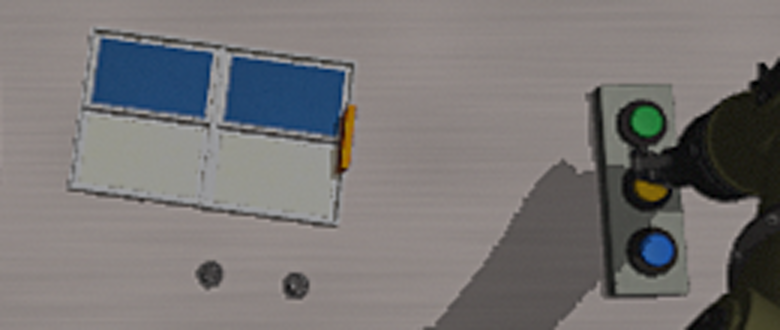

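View pics/a2s.png

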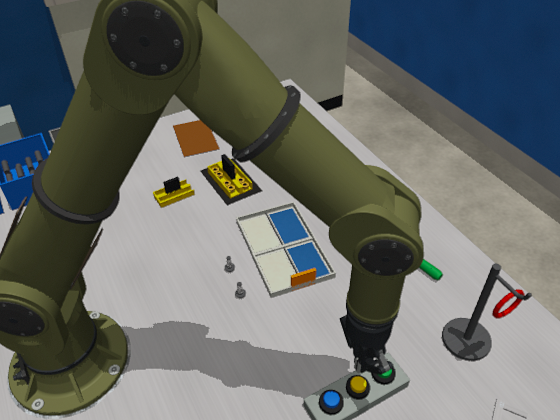

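```bash
python3 - <<'E'
from h import *
p=arm.read_state()['position']
for n in('top','side'):
    s=snap(n); print(n,proj(s,[p,[.467,-.351,.052]]))
b=[0.467,-0.351]
arm.line_to([*b,.056],rate=.12); st()
for z in (.052,.049,.047,.0455,.0445,.0435):
    arm.line_to([*b,z],rate=.03); s=st()
    if s['ft_force'][2]>12: break
arm.dwell(.15); st()
arm.line_to([*b,.12],rate=.15); st()
E
```

```text
top [[461.8247068  248.57729996]
 [456.74643091 251.30522775]]
side [[360.13209015 368.30633173]
 [357.79224337 382.66526682]]
t10.82 [ 0.4672 -0.3508  0.0561] F [ 0.6 -0.6  0.2] op -0.001
t11.11 [ 0.4672 -0.3511  0.0524] F [-0.4  0.5  0.8] op 0.000
t11.36 [ 0.4674 -0.3513  0.0493] F [ 0.7 -0.1  2.9] op -0.004
t11.61 [ 0.4674 -0.3513  0.0472] F [ 0.7 -0.4  4.5] op -0.002
t11.86 [ 0.4674 -0.3513  0.0461] F [0.3 0.4 7.3] op 0.002
t12.11 [ 0.4675 -0.3514  0.046 ] F [-1.5  1.  14.9] op 0.002
t12.26 [ 0.4674 -0.3514  0.0459] F [-2.1  0.6 16.1] op -0.003
t12.91 [ 0.4664 -0.3505  0.119 ] F [-0.5  0.4  0.1] op -0.001
```

```bash
cat >> h.py <<'E'
HT=0.034  # TCP height above shaker underside
def pour_pose(my,mz,th,sgn=-1,mx=0.0):
    """TCP pose with shaker mouth lower edge at tray (mx,my), world z mz, tipped th (rad); returns pos, quat"""
    q0=Rn.from_quat(down(TY+sgn*np.pi/2))
    ax=np.array([np.cos(TY),np.sin(TY),0]); Rt=Rn.from_rotvec(ax*th)
    # level: vector mouth edge -> TCP = 65mm along tray +y, HT up
    v=np.array([*(tw(0,.065)-tw(0,0)),HT])
    return np.array([*tw(mx,my),mz])+Rt.apply(v), (Rt*q0).as_quat()
E
python3 - <<'E'
from h import *
sh=[.526,.346]
for sg in(-1,1):
    print('grasp',sg,arm.ik([*sh,.038],down(np.radians(3)+sg*np.pi/2)))
    for my in(-.13,0.0):
        for th in(0,20,32,40):
            p,q=pour_pose(my,.03,np.radians(th),sg); r=arm.ik(p,q); print(my,th,np.round(p,3),None if r is None else np.round(r,2))
s=snap('side'); 
cv2.imwrite('pics/s3.png',cv2.resize(cv2.cvtColor(s['frame'],cv2.COLOR_RGB2BGR)[140:220,180:290],None,fx=6,fy=6,interpolation=cv2.INTER_CUBIC))
s=snap('top'); 
cv2.imwrite('pics/t3.png',cv2.resize(cv2.cvtColor(s['frame'],cv2.COLOR_RGB2BGR)[205:265,170:250],None,fx=9,fy=9,interpolation=cv2.INTER_CUBIC))
E
```

```text
grasp -1 [-0.92636966  0.77358559  0.52889152  1.71269325 -0.51502435  0.79770668
 -0.10158967]
-0.13 0 [0.532 0.053 0.064] [-0.5   0.63  0.55  1.95 -0.5   0.7   0.22]
-0.13 20 [0.53  0.038 0.084] [-0.09  0.57  0.32  1.99 -0.78  0.78  0.65]
-0.13 32 [0.528 0.026 0.093] [ 0.1   0.61  0.26  1.99 -0.93  0.93  0.9 ]
-0.13 40 [0.527 0.016 0.098] [ 0.21  0.66  0.24  1.98 -1.    1.05  1.03]
0.0 0 [0.55  0.182 0.064] [-0.71  0.69  0.57  1.83 -0.51  0.77 -0.01]
0.0 20 [0.548 0.166 0.084] [-0.32  0.58  0.29  1.96 -0.81  0.71  0.43]
0.0 32 [0.546 0.154 0.093] [-0.11  0.6   0.2   2.01 -1.04  0.8   0.75]
0.0 40 [0.545 0.145 0.098] [ 0.    0.64  0.17  2.03 -1.15  0.91  0.94]
grasp 1 [-0.40976071  0.72691152 -0.35347433  1.70538838  0.33689423  0.76971647
  2.26876543]
-0.13 0 [0.532 0.053 0.064] [ 0.03  0.57 -0.27  1.95  0.24  0.65  2.62]
-0.13 20 [0.53  0.038 0.084] [ 0.64  0.67 -0.83  1.98  0.24  0.61  2.76]
-0.13 32 [0.528 0.026 0.093] [ 0.96  0.91 -1.23  1.98  0.47  0.69  2.62]
-0.13 40 [0.527 0.016 0.098] [ 1.04  0.97 -1.23  1.97  0.32  0.67  2.82]
0.0 0 [0.55  0.182 0.064] [-0.19  0.62 -0.27  1.83  0.24  0.72  2.41]
0.0 20 [0.548 0.166 0.084] [ 0.24  0.62 -0.57  1.95 -0.02  0.53  2.8 ]
0.0 32 [0.546 0.154 0.093] [ 0.64  0.8  -1.03  2.    0.28  0.49  2.61]
0.0 40 [0.545 0.145 0.098] [ 0.81  0.96 -1.23  2.02  0.44  0.5   2.52]
```

View pics/s3.png

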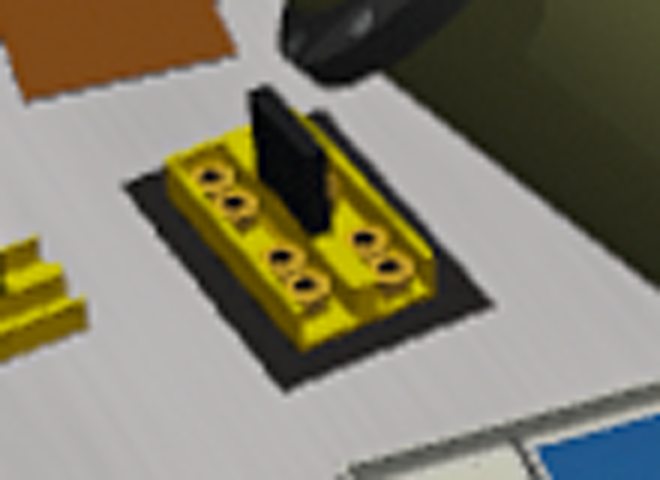

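View pics/t3.png

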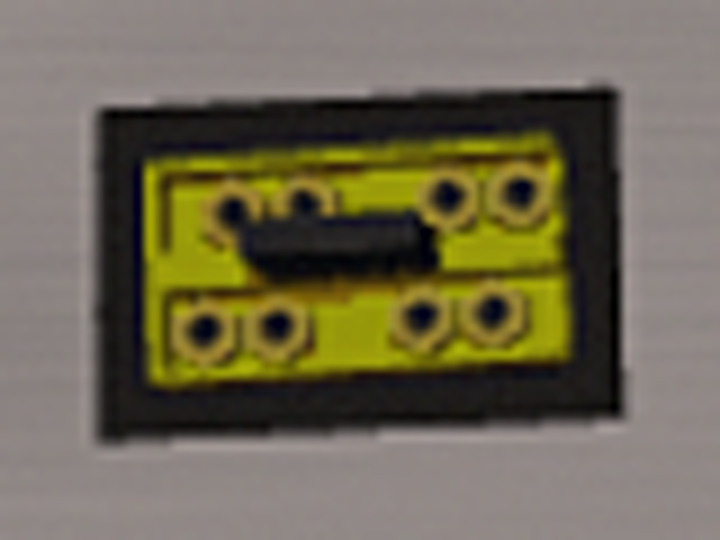

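```bash
python3 - <<'E'
from h import *
s=snap('top'); print(onplane(s,207.0,230.3,.079))
P=[onplane(s,u/9+170-.4,v/9+205-.4,.028) for u,v in [(143,160),(552,133)]]; d=P[1]-P[0]; print(P,np.degrees(np.arctan2(d[1],d[0])))
s=snap('side'); print(onplane(s,229.,161.,.079))
E
```

```text
[0.52496856 0.34222239 0.079     ]
[array([0.55695924, 0.41328496, 0.028     ]), array([0.5651176 , 0.28289547, 0.028     ])] -86.41972213223953
[0.52626348 0.33759626 0.079     ]
```

```bash
python3 - <<'E'
from h import *
q=down(np.radians(3.3)-np.pi/2)
g=[.526,.345]
arm.set_gripper(1.0)
arm.reach([*g,.16],q); arm.line_to([*g,.0385],rate=.12); st()
arm.set_gripper(0.0,80); s=st(); print(s['tcp_rot'])
arm.line_to([*g,.10],rate=.1); arm.dwell(.2);st()
snap('side','b1'); snap('top','b1t')
E
```

```text
t17.54 [0.5266 0.3452 0.0393] F [0.3 0.1 0.6] op 1.000
t18.21 [0.5259 0.345  0.0386] F [-0.1 -0.9  2.1] op 0.132
[ 6.86439190e-01  7.27187204e-01 -5.34651682e-05 -7.56419216e-05]
t19.18 [0.5256 0.3447 0.0992] F [-0.3  0.2 -3.4] op 0.132
```

View pics/b1.png

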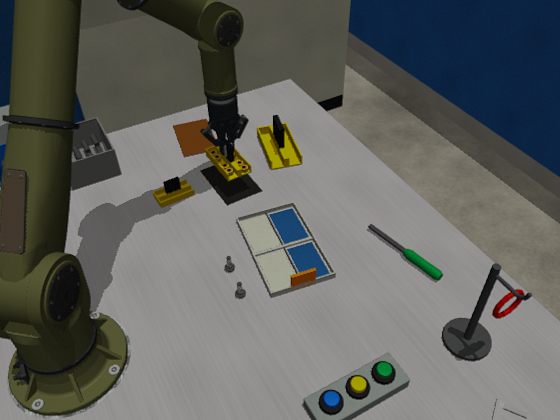

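```bash
cat >> h.py <<'E'
def crop(n,fn,box,f):
    s=snap(n); x0,y0,x1,y1=box
    cv2.imwrite('pics/'+fn+'.png',cv2.resize(cv2.cvtColor(s['frame'],cv2.COLOR_RGB2BGR)[y0:y1,x0:x1],None,fx=f,fy=f,interpolation=cv2.INTER_CUBIC)); return s
def two(fn):
    a=snap('side')['frame'][170:310,200:360]; b=snap('top')['frame'][180:300,230:390]
    a=cv2.resize(a,None,fx=2.5,fy=2.5*1.0); b=cv2.resize(b,None,fx=2.5,fy=2.5)
    H=max(a.shape[0],b.shape[0]); a=cv2.copyMakeBorder(a,0,H-a.shape[0],0,0,0); b=cv2.copyMakeBorder(b,0,H-b.shape[0],0,0,0)
    cv2.imwrite('pics/'+fn+'.png',cv2.cvtColor(np.hstack([a,b]),cv2.COLOR_RGB2BGR))
E
python3 - <<'E'
from h import *
p,q=pour_pose(-.125,.06,0)
print(p); arm.line_to(p,q,rate=.1); st()
for th in (6,12):
    p,q=pour_pose(-.125,.03 if th==12 else .045,np.radians(th)); arm.line_to(p,q,rate=.04)
st(); two('c1')
E
```

```text
[0.53264961 0.05808392 0.094     ]
t22.29 [0.5326 0.0584 0.094 ] F [ 0.6 -0.8 -3.6] op 0.127
t23.07 [0.5316 0.0499 0.0768] F [ 0.2  0.  -2.9] op 0.130
```

View pics/c1.png

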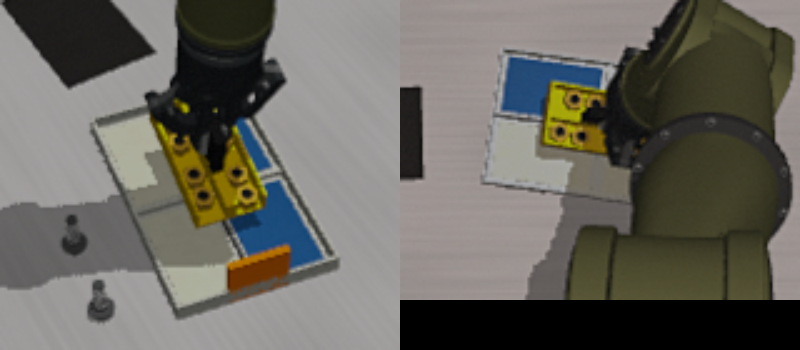

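```bash
python3 - <<'E'
from h import *
ims=[]
for th in (16,19,22):
    p,q=pour_pose(-.125,.028,np.radians(th)); arm.line_to(p,q,rate=.04); st()
    ims.append(snap('side')['frame'][190:310,220:350])
cv2.imwrite('pics/c2.png',cv2.cvtColor(np.hstack([cv2.resize(i,None,fx=2,fy=2) for i in ims]),cv2.COLOR_RGB2BGR))
E
```

```text
t23.43 [0.5312 0.0456 0.0787] F [-0.1 -0.2 -3. ] op 0.133
t23.73 [0.5307 0.0432 0.0812] F [ 0.2 -0.3 -4.1] op 0.130
t24.02 [0.5303 0.0401 0.0837] F [ 1.   0.6 -3.5] op 0.127
```

View pics/c2.png

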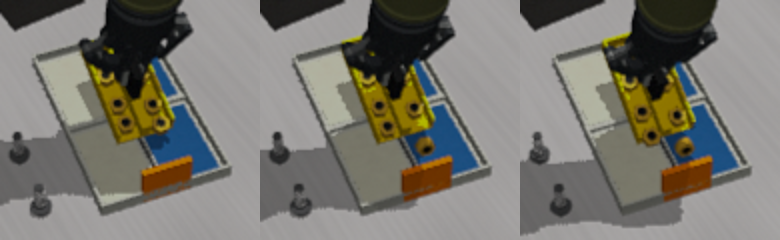

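```bash
python3 - <<'E'
from h import *
ims=[]
for k in range(3):
    ims.append(snap('side')['frame'][190:310,220:350]); 
    if k<2: arm.dwell(.15)
cv2.imwrite('pics/c3.png',cv2.cvtColor(np.hstack([cv2.resize(i,None,fx=2,fy=2) for i in ims]),cv2.COLOR_RGB2BGR))
E
```

```text
(no output)
```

View pics/c3.png

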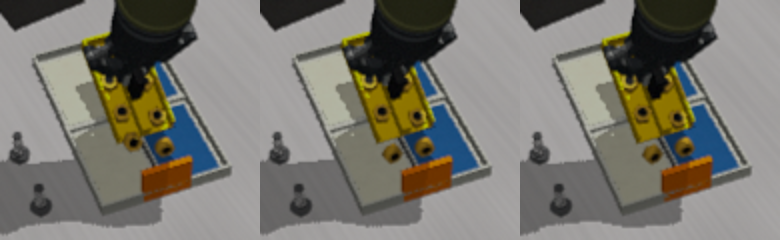

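```bash
cat >> h.py <<'E'
def strip(ims,fn,f=2):
    cv2.imwrite('pics/'+fn+'.png',cv2.cvtColor(np.hstack([cv2.resize(i,None,fx=f,fy=f) for i in ims]),cv2.COLOR_RGB2BGR))
def sv(): return snap('side')['frame'][190:310,220:350]
E
python3 - <<'E'
from h import *
ims=[]
def go(my,mz,th,rate):
    p,q=pour_pose(my,mz,np.radians(th)); arm.line_to(p,q,rate=rate)
go(-.125,.03,10,.06)
go(-.085,.03,10,.03); ims.append(sv())
go(-.085,.028,19,.05); ims.append(sv())
arm.dwell(.2); ims.append(sv()); st()
strip(ims,'c4')
E
```

```text
t27.16 [0.5361 0.0844 0.0813] F [-0.4 -0.7 -3.3] op 0.122
```

View pics/c4.png

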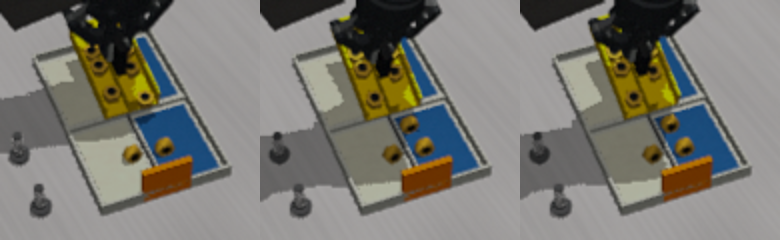

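```bash
python3 - <<'E'
from h import *
ims=[]
def go(my,mz,th,rate):
    p,q=pour_pose(my,mz,np.radians(th)); arm.line_to(p,q,rate=rate)
go(-.085,.028,21,.04); ims.append(sv())
arm.dwell(.1)
go(-.085,.028,22.5,.04); ims.append(sv())
arm.dwell(.2); ims.append(sv()); st()
strip(ims,'c5')
E
```

```text
t28.11 [0.5357 0.0802 0.0843] F [-0.5 -0.1 -3.4] op 0.131
```

View pics/c5.png

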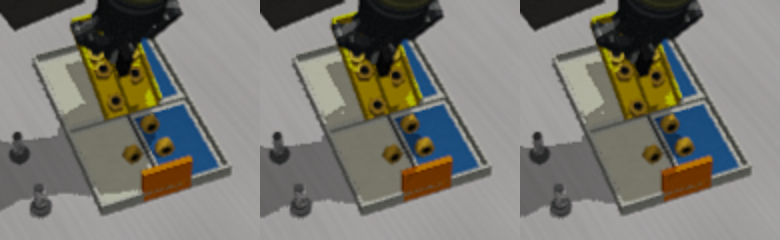

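```bash
python3 - <<'E'
from h import *
ims=[]
def go(my,mz,th,rate):
    p,q=pour_pose(my,mz,np.radians(th)); arm.line_to(p,q,rate=rate)
for k in range(3):
    go(-.085+.006*((k+1)%2),.028,22.5,.08); ims.append(sv())
arm.dwell(.15); ims.append(sv())
strip(ims,'c6',1.5)
E
```

```text
(no output)
```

View pics/c6.png

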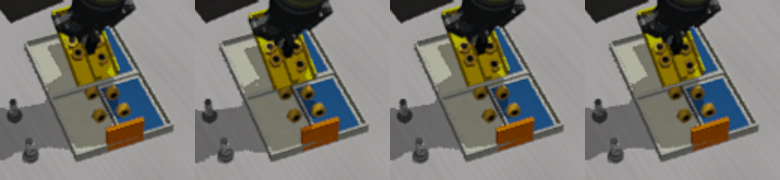

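```bash
python3 - <<'E'
from h import *
ims=[]
def go(my,mz,th,rate):
    p,q=pour_pose(my,mz,np.radians(th)); arm.line_to(p,q,rate=rate)
go(-.08,.034,10,.06)
go(-.005,.034,10,.04); st(); ims.append(sv())
go(-.005,.028,18,.05); ims.append(sv())
arm.dwell(.2); ims.append(sv())
strip(ims,'c7')
E
```

```text
t31.68 [0.5484 0.1699 0.0788] F [-0.2  0.2 -2.6] op 0.131
```

View pics/c7.png

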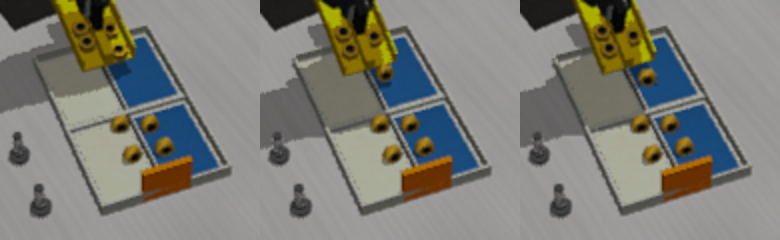

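```bash
python3 - <<'E'
from h import *
ims=[]
def go(my,mz,th,rate):
    p,q=pour_pose(my,mz,np.radians(th)); arm.line_to(p,q,rate=rate)
go(-.005,.032,11,.06)
go(.028,.032,11,.04); ims.append(sv())
go(.028,.028,19,.05); arm.dwell(.1); ims.append(sv())
go(.028,.028,22,.05); arm.dwell(.1); ims.append(sv()); st()
strip(ims,'c8')
E
```

```text
t34.61 [0.5515 0.1931 0.0839] F [-0.4  0.1 -1.2] op 0.129
```

View pics/c8.png

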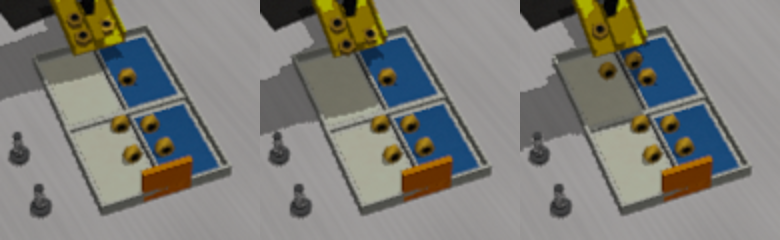

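```bash
python3 - <<'E'
from h import *
ims=[]
def go(my,mz,th,rate,mx=0):
    p,q=pour_pose(my,mz,np.radians(th),mx=mx); arm.line_to(p,q,rate=rate)
go(.028,.032,11,.06)
go(.03,.032,11,.04,-.03); ims.append(sv())
go(.03,.028,19,.05,-.03); arm.dwell(.1); ims.append(sv())
go(.03,.028,22,.05,-.03); arm.dwell(.15); ims.append(sv()); st()
strip(ims,'c9')
E
```

```text
t36.93 [0.522  0.1994 0.0839] F [ 0.1 -0.6 -2.7] op 0.131
```

View pics/c9.png

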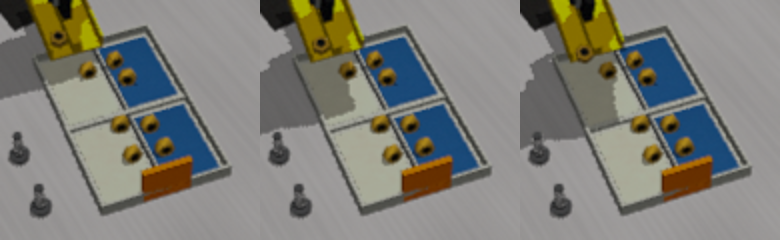

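```bash
python3 - <<'E'
from h import *
ims=[sv()]
def go(my,mz,th,rate,mx=0):
    p,q=pour_pose(my,mz,np.radians(th),mx=mx); arm.line_to(p,q,rate=rate)
for th in (23.5,25):
    go(.03,.028,th,.04,-.03); arm.dwell(.15); ims.append(sv()); st()
strip(ims,'c10')
E
```

```text
t37.43 [0.5219 0.1973 0.0852] F [-0.3  1.1 -1.8] op 0.133
t37.88 [0.5217 0.1958 0.0864] F [-0.1 -0.3 -2.1] op 0.132
```

View pics/c10.png

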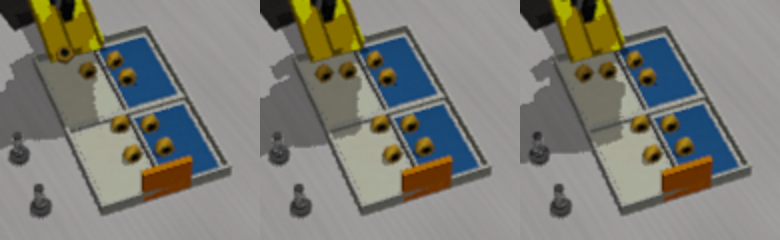

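```bash
python3 - <<'E'
from h import *
p=arm.read_state()['position']
arm.line_to([p[0],p[1],.13],rate=.15)
q=down(np.radians(3.3)-np.pi/2); g=[.526,.345]
arm.line_to([*g,.12],q,rate=.15); arm.dwell(.2); st()
a=snap('side')['frame'][90:310,160:350]; b=snap('top')['frame'][190:290,170:390]
cv2.imwrite('pics/d1.png',cv2.cvtColor(cv2.resize(a,None,fx=2.7,fy=2.7),cv2.COLOR_RGB2BGR))
cv2.imwrite('pics/d1t.png',cv2.cvtColor(cv2.resize(b,None,fx=3.5,fy=3.5),cv2.COLOR_RGB2BGR))
E
```

```text
t39.67 [0.5266 0.3434 0.1203] F [ 0.5 -0.7 -1.2] op 0.132
```

View pics/d1.png

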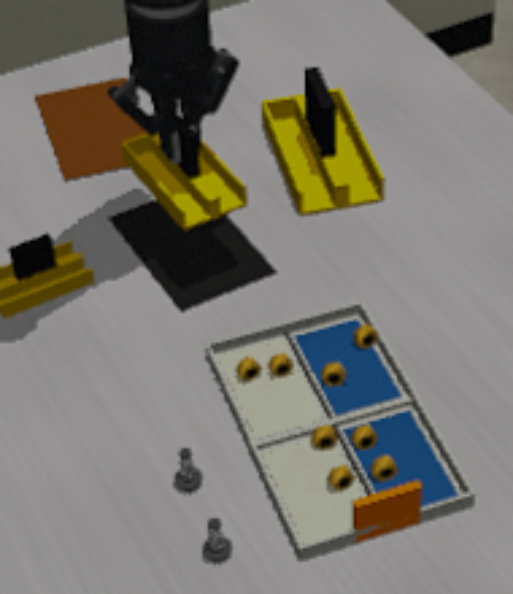

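View pics/d1t.png

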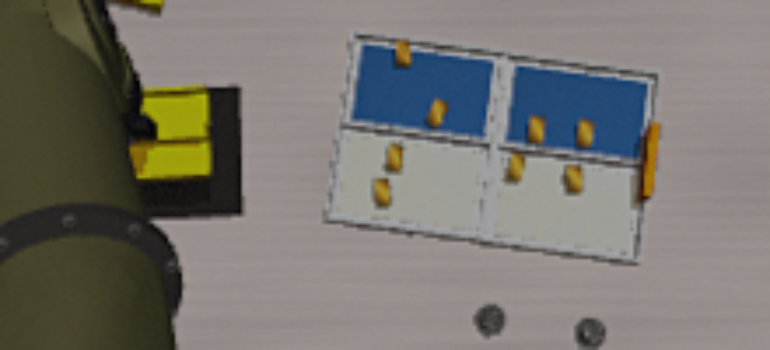

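```bash
python3 - <<'E'
from h import *
g=[.526,.345]
arm.line_to([*g,.05],rate=.1); arm.line_to([*g,.0395],rate=.03); s=st()
z=.0395
while s['ft_force'][2]<2 and z>.0365: z-=.001; arm.line_to([*g,z],rate=.02); s=st()
arm.set_gripper(1.0); arm.dwell(.2); st(); arm.line_to([*g,.16],rate=.15)
arm.set_gripper(0.0); arm.reach([0.407,-0.352,.12],down(0)); st()
s=snap('top'); S=snap('side')
for n,i in(('e1t',s['frame'][190:290,170:390]),): cv2.imwrite('pics/%s.png'%n,cv2.cvtColor(cv2.resize(i,None,fx=3.5,fy=3.5),cv2.COLOR_RGB2BGR))
cv2.imwrite('pics/e1.png',cv2.cvtColor(cv2.resize(S['frame'][120:310,160:350],None,fx=3,fy=3),cv2.COLOR_RGB2BGR))
for n,t in(('top',s),('side',S)):
    h=hsv(t).astype(int); H,Sa,V=h[...,0],h[...,1],h[...,2]
    m=(H>10)&(H<23)&(Sa>110)&(V>60)
    for b,c,k in blobs(m,5):
        p=onplane(t,*c,.0145); d=p[:2]-TR; l=Rn.from_euler('z',-TY).apply([*d,0])[:2]
        if abs(l[0])<.1 and -.25<l[1]<.1: print(n,b[4],np.round(c,1),np.round(l,4))
E
```

```text
t41.12 [0.5259 0.3449 0.0393] F [-0.6 -0.6 -1.4] op 0.129
t41.38 [0.5261 0.3451 0.0386] F [-0.6  0.3 -1.7] op 0.129
t41.62 [0.5261 0.3451 0.0386] F [-2.1 -1.   7.6] op 0.128
t42.53 [0.526  0.345  0.0375] F [1.  0.1 0.6] op 1.003
t46.77 [ 0.4077 -0.3514  0.12  ] F [-0.5 -0.7 -0.7] op -0.004
top 25 [284.6 204.6] [0.0675 0.0208]
top 22 [294.3 221.9] [ 0.0206 -0.0142]
top 21 [322.4 227. ] [ 0.0166 -0.0968]
top 22 [336.5 227.9] [ 0.0195 -0.1373]
top 58 [355.5 235. ] [ 0.0063 -0.1941]
top 21 [282.5 235. ] [-0.0222  0.0144]
top 9 [317.9 235.1] [-0.0087 -0.0867]
top 13 [316.2 239.2] [-0.0212 -0.0834]
top 7 [334.  238.4] [-0.012  -0.1338]
top 9 [278.9 241.9] [-0.0433  0.022 ]
top 14 [333.1 242.6] [-0.0243 -0.1328]
top 12 [278.3 246.4] [-0.0565  0.0218]
side 33 [263.5 225. ] [-0.0213  0.015 ]
side 35 [251.1 226.2] [-0.0516  0.0225]
side 32 [282.  228.2] [ 0.0183 -0.0129]
side 43 [279.7 251.5] [-0.015  -0.0838]
side 13 [291.8 253.1] [ 0.0102 -0.0992]
side 28 [299.9 263.5] [ 0.0156 -0.1366]
side 42 [285.5 266.2] [-0.019  -0.1319]
side 356 [302.6 278.9] [ 0.0036 -0.1816]
```

View pics/e1.png

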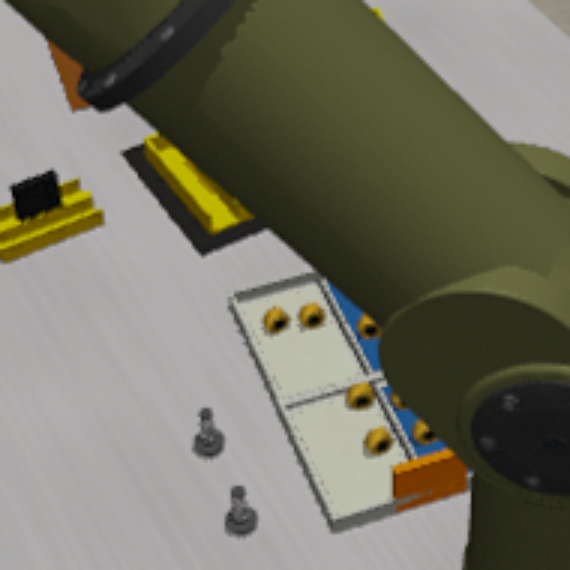

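View pics/e1t.png

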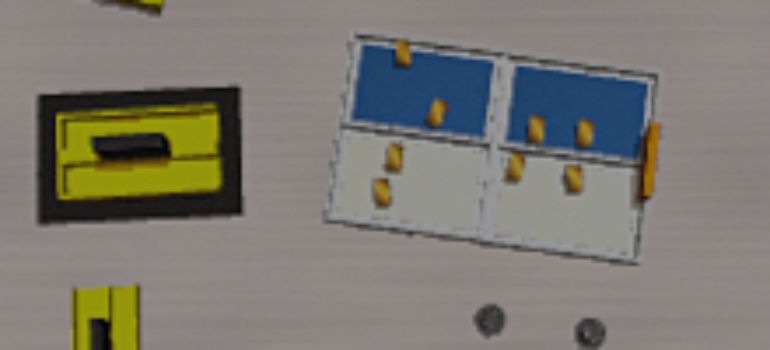

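```bash
python3 - <<'E'
from h import *
def press(b):
    arm.line_to([*b,.056],rate=.12)
    for z in (.052,.049,.047,.0455,.0445,.0435):
        arm.line_to([*b,z],rate=.03); s=arm.read_state()
        if s['ft_force'][2]>12: break
    arm.dwell(.15); st(); arm.line_to([*b,.10],rate=.15)
press([.4074,-.352]); arm.line_to([.5274,-.351,.10],rate=.15); arm.dwell(.2); press([.5274,-.351])
p=arm.read_state()['position']; arm.line_to([p[0],p[1],.2],rate=.2)
arm.reach([.45,-.45,.3],down(0)); arm.dwell(.3); st()
snap('top','f1'); snap('side','f1s')
E
```

```text
t48.99 [ 0.4078 -0.3523  0.0459] F [-1.8  2.6 18.7] op -0.005
t52.61 [ 0.5279 -0.3513  0.046 ] F [-1.4  1.9 14. ] op -0.000
t54.76 [ 0.4508 -0.4489  0.299 ] F [ 0.  -0.   0.2] op -0.001
```

View pics/f1.png

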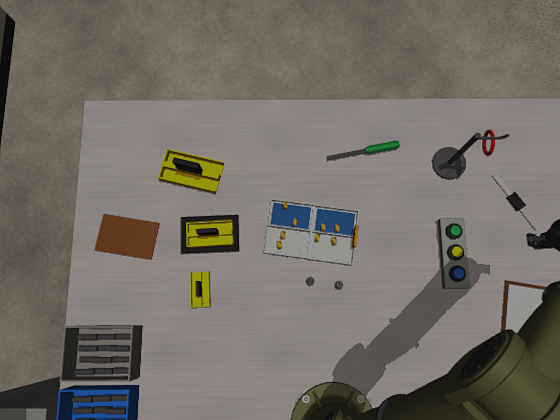

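View pics/f1s.png

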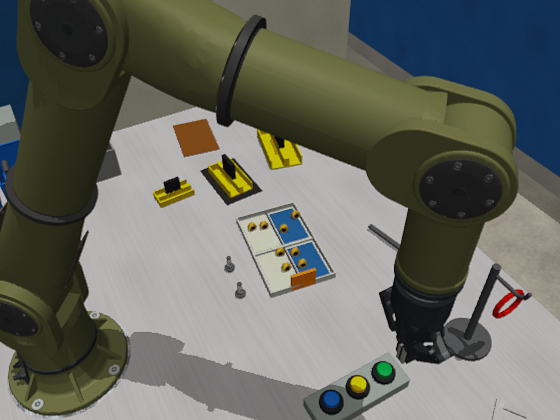

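```bash
python3 - <<'E'
from h import *
s=snap('top'); h=hsv(s).astype(int); H,S,V=h[...,0],h[...,1],h[...,2]
m=(H>5)&(H<22)&(S>150)&(V>100)
for b,c,k in blobs(m,30):
    if 330<b[0]<380 and 200<b[1]<260: print(Rn.from_euler('z',-TY).apply([*(onplane(s,*c,.05)[:2]-TR),0]), rect(s,k,.05))
m=(H>100)&(H<125)&(S>120)&(V>60)
for b,c,k in blobs(m,300):
    if 250<b[0]<400: print(rect(s,k,.004))
arm.finish_job()
E
```

```text
[ 0.00119822 -0.19039117  0.        ] ((516.0646362304688, -70.96435546875), (7.24038553237915, 54.837066650390625), 82.51646423339844)
((581.0128173828125, 111.5726318359375), (109.22913360595703, 63.32318115234375), 81.9491958618164)
((562.2636108398438, -17.233047485351562), (108.84527587890625, 63.749290466308594), 82.19097137451172)
the job is handed in; nothing more can be done
```

The job is done and handed in at about 55 s of the 192 s allowed; `finish_job` reports no verdict.

- **Tray sections:** I slid the loose section by its tab until it met the fixed one with about 15 N. The last check put the tab at (0.001, -0.190) m in the tray's frame, against (0, -0.191) m for flush. The two sections' angles agreed to within about 0.3 degrees.
- **Nuts:** Eight nuts were present, and all were shaken out with two in each field. They stand on edge rather than flat. I reckon their centres at about 15 mm above the worktop, in one layer. Between two pictures, one nut in the fixed section's blue field shifted to about 10 mm from the wall; it stayed inside, at x ≈ 0.068 m in the tray's frame.
- **Shaker:** It is back upright in the middle of its mat, placed at the same position I picked it up from.
- **Buttons:** Yellow was pressed before the pouring, blue and then green after it. Each bottomed out at about 14–19 N with the tool tip at 46 mm, so 6 mm of travel, and all look up again.
- **Left alone:** The bolts, file and hook with its ring look unmoved in the last pictures, and the arm stands clear of everything.

No check failed. Camera positions are good to about 2 mm, and the on-edge nut height comes from the nut's shape with both views agreeing, not from a direct measurement.

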